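# Re-tension the quick-release clamp of the keypad stand

## Task

The quick-release clamp of the keypad stand at the cashier's window is set too slack. Flip its red cam lever all the way open, turn the adjusting nut until its yellow-tipped paddle lines up with the green pointer, then flip the lever fully closed again and let go. Turn the nut only while the lever is open, do not shift the green pointer, and do not knock or push away the other things on the desk.

Things in the scene. Friction and masses are not known exactly. Their poses are not given: they have to be found in the camera images.
- stand: Keypad stand, fixed to the desk: base plate 150 x 150 x 14 mm, two cheeks (100 mm along x, outer faces at y = +-58 mm, 101 mm high) with a tilted grey keypad between (150 x 86 mm, top below 135 mm). A skewer along its y, 70 mm up, has the cam lever at its +y end and the nut at its -y end. Origin: centre of the underside; z up, x away from the robot at yaw 0 (yaw within +-0.35 rad).
- lever_pivot (a point): Vertical pin of the cam lever, at (0, 88, 70) mm in the stand's frame; does not move.
- lever_tip (a point): Far end of the red cam lever, on its centre line, 135 mm from the pin, 70 mm up. The blade is 24 mm high (58 to 82 mm above the desk) and 14 mm thick (18 mm over the last 30 mm); it swings level. When closed its outer 60 mm stand out past the front of the base plate, free on both sides.
- lever (a joint): Angle of the cam lever, rad: 0 = fully closed (against its stop, blade pointing to the stand's -x, along the cheek); grows to 1.6 = fully open (against its other stop, blade pointing square out to the stand's +y). It stays where it is left; moving it takes about 2 to 3 N at its tip.
- nut_axis (a point): Point on the axis of the adjusting nut, at (0, -100, 70) mm in the stand's frame, in the middle of the paddle's width. The axis is the stand's y axis direction; does not move.
- nut_tip (a point): Yellow outer end of the nut's paddle, 66 mm from the nut's axis. The paddle is 12 mm thick in the turning direction (13 mm at its yellow end) and 16 mm wide along the axis (stand's y from -108 to -92 mm), and rises from a steel hub of 19 mm radius. This frame's z points outward along the paddle.
- nut (a joint): Angle of the adjusting nut, rad: 0 = paddle straight up; positive = its tip leans to the stand's +x, negative = to the stand's -x. Range -1.1 to 1.1. It starts leaning to -x, short of the pointer, and stays where it is left; turning it takes about 2 to 3 N near the paddle's end.
- mark_tip (a point): Outer end of the thin green pointer, 79 mm from the same axis, standing between the cheek and the paddle (at stand's y = -66 mm; 10 mm wide, 5 mm thick). It marks the wanted setting. This frame's z points outward along the pointer.
- mark (a joint): Angle of the green pointer, rad, measured as the nut's: the nut is set when joint nut equals joint mark. Very stiff; to be left alone.
- roll_a: White paper roll standing on the desk, 58 mm diameter, 80 mm high, near the stand. Origin: centre of underside.
- roll_b: Second paper roll, the same.
- tape: Pink roll of tape lying flat, 90 mm diameter, 45 mm high. Origin: centre of underside.
- stapler: Blue stapler, 140 x 36 x 48 mm, long along its x. Origin: centre of underside.
- sanitizer: Pump bottle, 64 mm diameter, 173 mm high. Origin: centre of underside.
- tumbler: Glass tumbler with steel lid, 66 mm diameter, 160 mm high. Origin: centre of underside.
- stamp: Red-handled ink stamp, 44 mm diameter, 80 mm high. Origin: centre of underside.

How it is judged:
On the way, in this order (a step that is already met when the one before it is completed fails the run):
1. the cam lever is flipped fully open (beyond 1.4 rad) while the nut is still off its setting (value of joint lever above 1.4 rad and angle between the z axis of nut_tip and the z axis of mark_tip, either way round above 0.25 rad), for 0.1 s.
2. with the lever open (beyond 1.2 rad), the nut's paddle is in line with the green pointer within 0.15 rad (value of joint lever above 1.2 rad and angle between the z axis of nut_tip and the z axis of mark_tip, either way round below 0.15 rad), for 0.2 s.
At the end, for the whole second after the job is handed in: The lever is closed to within 0.08 rad of its stop and at rest, the paddle is in line with the green pointer within 0.15 rad, and the pointer is where it was (within 6 mm) (value of joint lever below 0.08 rad and angle between the z axis of nut_tip and the z axis of mark_tip, either way round below 0.15 rad and distance of mark_tip from where it was at the start of the episode below 0.006 m and velocity of joint lever between -0.05 and 0.05 rad/s); the robot touches nothing.
It fails at once if the nut is turned (faster than 0.3 rad/s) while the lever is less than 1.0 rad open (value of joint lever below 1 rad and (velocity of joint nut above 0.3 rad/s or velocity of joint nut below -0.3 rad/s)).
It fails at once if the green pointer is shifted by more than 6 mm (distance of mark_tip from where it was at the start of the episode above 0.006 m).
It fails at once if another thing on the desk is moved by more than 30 mm or tipped by more than 0.5 rad (distance of any of roll_a, roll_b, tape, stapler, sanitizer, tumbler, stamp from where it was at the start of the episode above 0.03 m or angle between any of roll_a, roll_b, tape, stapler, sanitizer, tumbler, stamp's own z axis and vertical above 0.5 rad).
It also fails if it takes over 69 s, if anything falls off the work surface, if the arm or the gripper's body presses on something with over 40 N, if the wrist force passes 120 N, or if a joint passes its speed limit or range.

## Robot

A 6-joint arm with a two-finger parallel gripper is mounted at the origin on the work surface. World frame = base frame: x ahead of the robot, y to its left, z up, the work surface at z = 0. Lengths are in m, angles in rad, forces in N, time in s.
With the tool pointing down it reaches from about 0.35 to 0.975 m from the base axis. Payload 17.4 kg.
Tool frame: the origin (TCP) lies between the finger pads; the fingertips stand 8 mm ahead of it and the grasp point (between the pads) lies 11 mm behind it (tcp_to_tips is the distance from the TCP to the fingertips, in m); z points along the fingers, y is the direction in which the jaws open and shut (so a half turn about z gives the same grasp; the last joint's range is limited). The gripper opens to 85 mm and grips with 20 to 120 N. Pads are 22 mm wide; open, the fingers measure 114 mm over their backs; the gripper's body (76 mm by 85 mm) begins 54 mm behind the grasp point. The pads swing forward as they close: fully open they stand 13 mm farther back than shut.
Start: joints at [-1.27, 0.116, 1.442, -0, 1.584, -0.038], TCP at [0.224, -0.637, 0.239] pointing down, gripper open.
Joint ranges: [-2.83, 2.83], [-0.83, 2.19], [0.07, 2.5], [-1.14, 4.28], [0.01, 3], [-2.97, 2.97]. Speed limits (rad/s): [1.89, 1.89, 2.22, 3.14, 3.14, 3.14].

## Interface

Orientations are given as a rotation vector (axis times angle).
In Python, from rig import observe, get_image, sign_off, tcp_to_tips gives the robot as it stands.
- The arm moves only by the shell command python3 -m handwheel 'ROWS' [FORCE]. ROWS is JSON, a list that holds one entry, the list of rows, each a list of 7 numbers: the shift along the tool's x, y, z in mm, then the turn, a rotation vector about the tool's x, y, z in rad, then the finger opening in mm, from 0 to 85.4. A call has 1 to 12 rows; each row is the pose to reach, as a shift and turn from the pose measured when the call began, along the tool's axes at that moment; what a row does not reach only later rows make up. A row lasts 1/8 s, in which the tool goes at most 62.5 mm and 10.7 degrees, less where a joint would pass 70% of its speed; a pose out of reach is approached as far as the arm can. A call with a gripper value outside its range is refused whole. The fingers move at their own pace and stop on an object; FORCE is the grip in N (left out, the last holds). Time passes only in rows, so rows that repeat a pose let the fingers close. It gives the time, the measured TCP pose, the force and the opening at its end, in the units of the state.
- observe(): the state, without advancing time (a new reading comes with each control period).
- get_image(name): name is "scene" or "side" or "wrist"; returns a dict with "color" (400x640x3 uint8, blue, green, red), "z_map" (400x640 float32, m along the optical axis (not along the pixel's ray), 0 where there is no reading), "vfov" (degrees; the focal length in pixels is half the picture's height over the tangent of half this angle, whatever the lens; pixels are square), "cx", "cy" (the principal point, pixels), "cam_to_world" (4x4, takes a point from camera to world coordinates); the wrist camera has in their place "T_tool_cam" (4x4, takes a point from camera to tool coordinates, whose origin is the TCP and whose axes are the flange's). Camera axes: x right, y up, looking along -z (the intrinsics and any distortion apply to the point x, -y, -z); pixel columns grow to the right and rows downward; lengths in m; the calibration is good to about 2 mm. A picture is of the moment at which its call begins: read the wrist's pose just before it.
- sign_off(): hands the job in, once; it reports no verdict.
The state is a dict: "time_s": time; "joint_pos": joint angles; "dq": joint speeds; "joint_efforts": joint torques, N m; "eef_pos": TCP position; "tcp_rot": TCP orientation; "force": force on the tool from outside, world axes, zero at the start; "moment": the same for the moment, N m; "finger_gap": finger opening in m.
Only numpy, scipy, OpenCV 4.12 (cv2) and the standard library are available. Lean on these libraries where they do the work, as an engineer would, in place of code of your own. Each camera call takes 0.05 s, during which the arm holds its last target.

## Working session

There is one attempt and no reset: what is moved stays moved. The work goes in short steps, Python scripts to look and compute and a shell command to move; the robot and the scene stay as the last step left them, time stands still between calls to the robot, and variables do not carry over. Pictures are saved under pics/ and viewed, and the job is handed in when it is done.

```bash
mkdir -p pics; ls; python3 - <<'E'
from rig import observe,get_image,tcp_to_tips
import cv2,numpy as np
s=observe();print(s,tcp_to_tips)
for n in("scene","side","wrist"):
    g=get_image(n);cv2.imwrite(f"pics/{n}0.png",g["color"]);print(n,{k:v for k,v in g.items() if k not in("color","z_map")})
    np.savez(f"{n}0.npz",**g)
E
```

```text
pics
{'time_s': 0.0, 'joint_pos': array([-1.26977309e+00,  1.16480864e-01,  1.44226312e+00, -8.35359407e-06,
        1.58402209e+00, -3.78181326e-02]), 'dq': array([-0.00036967,  0.00090181,  0.00017437,  0.00145041,  0.00147568,
       -0.00041192]), 'joint_efforts': array([ 4.07558342e-03, -7.31971622e+01, -6.32487345e+01,  1.45675663e-04,
        6.33300937e-03, -6.03333916e-08]), 'eef_pos': array([ 0.22428853, -0.63644847,  0.23856696]), 'tcp_rot': array([-3.09546774e+00, -5.29512078e-01,  2.54782300e-04]), 'force': array([ 0.6706081 , -1.43265414,  0.15025327]), 'moment': array([ 0.01819712,  0.08157132, -0.02030202]), 'finger_gap': 0.08508746539264828} 0.008
scene {'vfov': 51.50688418767933, 'cx': 323.08178445607115, 'cy': 204.72850313380292, 'cam_to_world': array([[-0.58545513, -0.46284759,  0.66559327,  1.60176138],
       [ 0.81068359, -0.34018013,  0.4765182 ,  0.70015172],
       [ 0.0058663 ,  0.81856557,  0.57438315,  0.95695849],
       [ 0.        ,  0.        ,  0.        ,  1.        ]])}
side {'vfov': 48.97605960426054, 'cx': 324.06670503590516, 'cy': 195.14801056274845, 'cam_to_world': array([[-0.96712863,  0.19513517, -0.16304748,  0.39576149],
       [-0.25427915, -0.73688388,  0.6263739 ,  0.84253474],
       [ 0.00208052,  0.6472437 ,  0.7622803 ,  1.15402593],
       [ 0.        ,  0.        ,  0.        ,  1.        ]])}
wrist {'vfov': 64.29815461846249, 'cx': 323.5023091037707, 'cy': 199.48170214380764, 'T_tool_cam': array([[-9.37660943e-05,  9.64047774e-01,  2.65728959e-01,
         6.69951254e-02],
       [ 9.99999880e-01, -3.72514456e-05,  4.88009498e-04,
         7.12395146e-05],
       [ 4.80363259e-04,  2.65728973e-01, -9.64047655e-01,
        -1.34928005e-01],
       [ 0.00000000e+00,  0.00000000e+00,  0.00000000e+00,
         1.00000000e+00]])}
```

View pics/scene0.png

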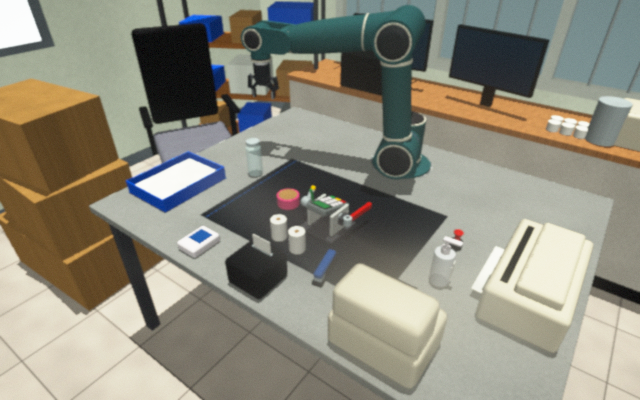

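View pics/side0.png

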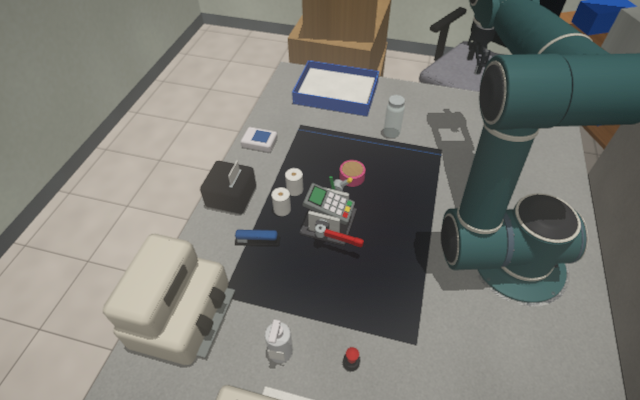

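View pics/wrist0.png

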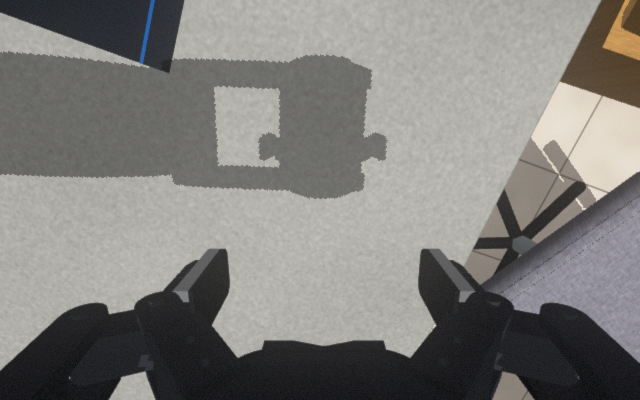

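The scene shows the stand centred near (325,210), with its red lever at (357,213). In the side view, the lever runs from (320,230) to (362,242), the yellow tip is near (348,181), the pink tape is at (352,172) and the rolls are at (281,202) and (294,181). Next I'll localise them with the depth map.

```bash
cat > h.py <<'E'
import numpy as np,cv2
def cloud(g,T=None):
    T=g["cam_to_world"] if T is None else T
    z=g["z_map"];f=200/np.tan(np.radians(float(g["vfov"]))/2)
    v,u=np.mgrid[:400,:640]
    P=np.stack([(u-g["cx"])/f*z,-(v-g["cy"])/f*z,-z],-1)
    return P@T[:3,:3].T+T[:3,3]
def proj(g,X):
    T=np.linalg.inv(g["cam_to_world"]);p=np.asarray(X)@T[:3,:3].T+T[:3,3]
    f=200/np.tan(np.radians(float(g["vfov"]))/2)
    return np.stack([g["cx"]+f*p[...,0]/-p[...,2],g["cy"]-f*p[...,1]/-p[...,2]],-1)
E
python3 - <<'E'
from h import *
for n,(x0,x1,y0,y1) in dict(scene=(180,480,150,300),side=(220,400,130,280)).items():
    g=np.load(n+"0.npz");P=cloud(g);c=g["color"]
    cv2.imwrite(f"pics/{n}z.png",cv2.resize(c[y0:y1,x0:x1],None,fx=2.6 if n=="scene" else 4,fy=2.6 if n=="scene" else 4,interpolation=cv2.INTER_CUBIC))
    hsv=cv2.cvtColor(c,cv2.COLOR_BGR2HSV).astype(int);H,S,V=hsv[...,0],hsv[...,1],hsv[...,2]
    ok=(g["z_map"]>0)&(P[...,2]>.01)&(P[...,2]<.25)&(abs(P[...,1])<.8)&(P[...,0]>0.2)&(P[...,0]<1.1)
    for name,m in dict(red=((H<5)|(H>175))&(S>150)&(V>80),yellow=(H>20)&(H<35)&(S>130)&(V>100),green=(H>45)&(H<80)&(S>100),pink=(H>160)&(H<176)&(S>80),blue=(H>100)&(H<120)&(S>120)).items():
        k,l,st,ce=cv2.connectedComponentsWithStats((m&ok).astype('uint8'))
        for i in range(1,k):
            if st[i,4]>5:
                q=P[l==i];print(n,name,st[i],"min",q.min(0).round(3),"max",q.max(0).round(3),"med",np.median(q,0).round(3))
E
```

```text
scene red [342 200   4   3   8] min [0.535 0.024 0.094] max [0.551 0.037 0.1  ] med [0.542 0.033 0.097]
scene red [351 202  21  18 141] min [0.475 0.089 0.062] max [0.583 0.115 0.087] med [0.527 0.104 0.08 ]
scene red [455 230   8   9  49] min [0.428 0.42  0.049] max [0.449 0.445 0.079] med [0.439 0.434 0.072]
scene yellow [311 185   5   5  19] min [ 0.55  -0.101  0.113] max [ 0.609 -0.06   0.149] med [ 0.56  -0.09   0.119]
scene yellow [335 198   6   3  11] min [ 0.533 -0.003  0.093] max [0.55  0.014 0.098] med [0.543 0.007 0.096]
scene green [310 189   4  10  13] min [ 0.568 -0.101  0.109] max [ 0.618 -0.058  0.147] med [ 0.609 -0.061  0.122]
scene green [331 196   4   2   7] min [ 0.535 -0.022  0.094] max [ 0.545 -0.007  0.101] med [ 0.541 -0.016  0.098]
scene green [313 201  16   7  51] min [ 0.626 -0.024  0.121] max [0.658 0.03  0.133] med [0.64  0.002 0.127]
scene pink [277 190  23  19 204] min [ 0.529 -0.247  0.011] max [ 0.616 -0.163  0.052] med [ 0.599 -0.183  0.03 ]
scene blue [ 126  151   99   60 1490] min [ 0.577 -0.8    0.01 ] max [ 0.903 -0.55   0.065] med [ 0.777 -0.60
[... 1066 characters left out ...]
097] med [ 0.539 -0.016  0.094]
side pink [340 163   9  17  59] min [ 0.576 -0.235  0.011] max [ 0.612 -0.164  0.049] med [ 0.598 -0.181  0.04 ]
side pink [349 162  17  24 139] min [ 0.523 -0.253  0.011] max [ 0.569 -0.164  0.048] med [ 0.539 -0.182  0.037]
side blue [306  61   7   5   9] min [ 0.877 -0.799  0.055] max [ 0.897 -0.755  0.063] med [ 0.894 -0.79   0.058]
side blue [364  71  14  34  52] min [ 0.579 -0.799  0.014] max [ 0.602 -0.558  0.063] med [ 0.582 -0.69   0.057]
side blue [293  87   3   6   8] min [ 0.884 -0.592  0.051] max [ 0.897 -0.557  0.063] med [ 0.896 -0.569  0.059]
side blue [236 230  41   9 292] min [0.734 0.11  0.036] max [0.859 0.155 0.053] med [0.791 0.136 0.046]
```

```bash
python3 - <<'E'
from h import *
for n in("scene","side"):
    g=np.load(n+"0.npz");P=cloud(g);ok=(g["z_map"]>0)
    # top-view height map
    q=P[ok];m=(q[:,2]>.015)&(q[:,2]<.2)&(q[:,0]>.35)&(q[:,0]<.95)&(abs(q[:,1])<.45);q=q[m]
    col=g["color"][ok][m]
    I=np.zeros((600,900,3),'uint8')+60
    o=np.argsort(q[:,2])
    for a,c in zip(q[o],col[o]):
        u=int((.45-a[1])*1000);v=int((.95-a[0])*1000);cv2.circle(I,(u,v),1,c.tolist(),-1)
    cv2.imwrite(f"pics/top_{n}.png",cv2.resize(I,(800,533)))
E
```

```text
(no output)
```

View pics/top_side.png

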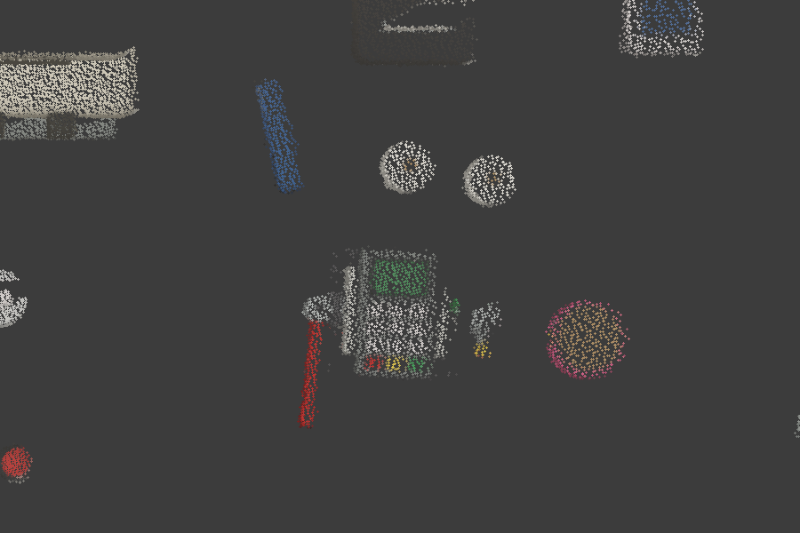

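View pics/sidez.png

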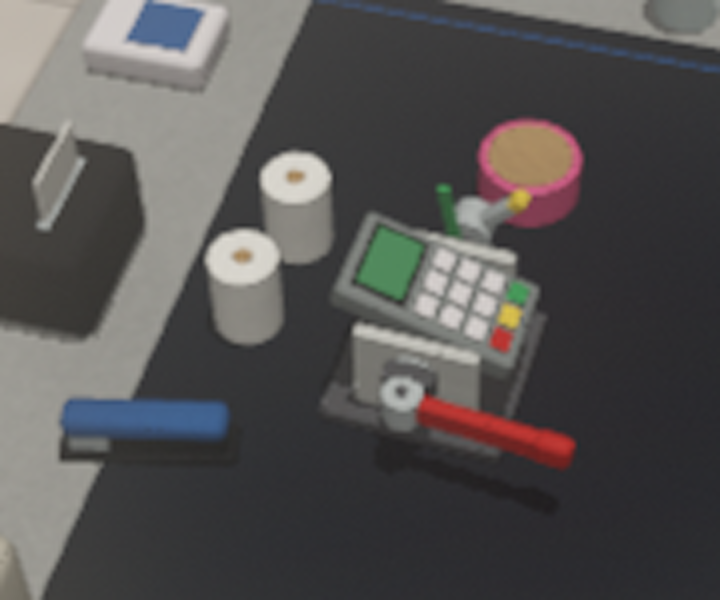

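View pics/scenez.png

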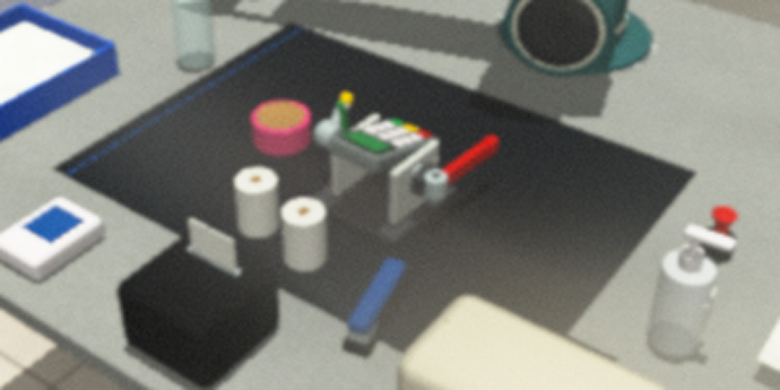

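```bash
python3 - <<'E'
from h import *
for n in("scene","side"):
    g=np.load(n+"0.npz");P=cloud(g);c=g["color"]
    hsv=cv2.cvtColor(c,cv2.COLOR_BGR2HSV).astype(int);H,S,V=hsv[...,0],hsv[...,1],hsv[...,2]
    red=((H<5)|(H>175))&(S>150)&(V>60)
    def sel(lo,hi): return (g["z_map"]>0)&np.all((P>lo)&(P<hi),-1)
    q=P[red&sel([.46,.08,.076],[.6,.13,.1])]
    vx,vy,x0,y0=cv2.fitLine(q[:,:2].astype('float32'),cv2.DIST_HUBER,0,.01,.01).ravel()
    print(n,"lever yaw",np.arctan(vy/vx),"at x0",x0,y0,"minx",np.percentile(q[:,0],2),"z",np.median(q[:,2]),len(q))
    q=P[sel([.54,.05,.088],[.66,.08,.112])];
    print("cheek",cv2.fitLine(q[:,:2].astype('float32'),cv2.DIST_HUBER,0,.01,.01).ravel(),q.min(0),q.max(0),len(q))
    q=P[sel([.5,-.13,.03],[.68,-.085,.16])];print("nut pts");
    cc=c[sel([.5,-.13,.03],[.68,-.085,.16])]
    for a,b in list(zip(q,cc))[::2]: print(a.round(3),b)
E
```

```text
scene lever yaw -0.1202137 at x0 0.5271483 0.102056004 minx 0.4759576369632104 z 0.08258583275059006 95
cheek [ 0.9985892  -0.05310019  0.6073459   0.0596832 ] [0.55557828 0.05037911 0.08800309] [0.65496091 0.07986794 0.10740003] 124
nut pts
[ 0.55  -0.1    0.121] [ 31 133 160]
[ 0.557 -0.095  0.121] [  0 196 229]
[ 0.551 -0.09   0.12 ] [ 36 119 140]
[ 0.561 -0.097  0.118] [  0 205 233]
[ 0.562 -0.087  0.123] [  0 188 223]
[ 0.565 -0.099  0.115] [ 44 167 170]
[ 0.566 -0.088  0.12 ] [ 11 198 229]
[ 0.557 -0.085  0.116] [ 40 123 148]
[ 0.563 -0.09   0.113] [ 66 174 195]
[ 0.561 -0.088  0.108] [ 92 129 136]
[ 0.575 -0.1    0.102] [138 153 128]
[ 0.579 -0.097  0.101] [162 174 157]
[ 0.581 -0.101  0.096] [162 167 157]
[ 0.582 -0.09   0.101] [142 160 137]
[ 0.582 -0.095  0.095] [190 197 184]
[ 0.594 -0.11   0.09 ] [149 151 143]
[ 0.587 -0.106  0.088] [174 178 169]
[ 0.585 -0.098  0.09 ] [191 198 185]
[ 0.584 -0.089  0.093] [152 163 143]
[ 0.597 -0.107  0.089] [191 196 187]
[ 0.595 -0.099  0.091] [203 208 196]
[ 0.589 -0.095  0.089] [193 200 189]
[ 0.583 -0.09   0.088] [145 156 137]
[ 0.609
[... 2484 characters left out ...]
1 109]
[ 0.559 -0.09   0.104] [ 85  96 118]
[ 0.602 -0.09   0.086] [168 171 168]
[ 0.596 -0.093  0.085] [177 181 177]
[ 0.589 -0.091  0.089] [165 168 165]
[ 0.582 -0.091  0.091] [131 134 131]
[ 0.575 -0.089  0.095] [112 115 113]
[ 0.568 -0.088  0.098] [104 106 106]
[ 0.562 -0.091  0.096] [ 91  84 115]
[ 0.594 -0.086  0.088] [171 174 171]
[ 0.589 -0.092  0.083] [168 171 168]
[ 0.581 -0.088  0.089] [111 114 112]
[ 0.574 -0.085  0.094] [104 107 105]
[ 0.585 -0.089  0.082] [150 154 150]
[ 0.578 -0.091  0.082] [104 107 105]
[ 0.574 -0.104  0.069] [66 66 66]
[ 0.581 -0.087  0.081] [137 140 137]
[ 0.576 -0.096  0.072] [80 81 80]
[ 0.594 -0.086  0.073] [107 109 108]
[ 0.575 -0.093  0.071] [66 65 65]
```

The lever pin is near (0.603, 0.091), the nut axis near (0.594, -0.098) and the stand yaw about -0.055. The paddle sits at about -0.7 rad. First I'll move over the stand for a close wrist view.

```bash
python3 -m handwheel '[[[40,-42,-30,0,0,0,85],[84,-87,-60,0,0,0,85],[126,-131,-90,0,0,0,85],[168,-175,-120,0,0,0,85],[210,-219,-140,0,0,0,60],[252,-262,-150,0,0,0,60],[294,-306,-160,0,0,0,40],[336,-350,-160,0,0,0,40],[378,-394,-160,0,0,0,40],[420,-437,-160,0,0,0,30],[461,-480,-160,0,0,0,30],[461,-480,-160,0,0,0,30]]]'
python3 - <<'E'
from rig import observe,get_image
import cv2,numpy as np
from scipy.spatial.transform import Rotation as R
s=observe();g=get_image("wrist")
T=np.eye(4);T[:3,:3]=R.from_rotvec(s["tcp_rot"]).as_matrix();T[:3,3]=s["eef_pos"]
g["cam_to_world"]=T@g["T_tool_cam"]
np.savez("w1.npz",**g);cv2.imwrite("pics/w1.png",g["color"]);print(s["time_s"],s["eef_pos"],s["force"],s["joint_pos"],s["finger_gap"])
E
```

```text
time_s: 1.65
eef_pos: [0.5004, -0.0277, 0.3986]
tcp_rot: [-3.094, -0.536, 0.002]
force: [-0.5, -0.5, -0.2]
finger_gap: 0.0302
1.65 [ 0.50035667 -0.02766269  0.39858163] [-0.5107061  -0.49818815 -0.15957797] [-1.06820580e-01 -2.57423008e-01  1.54023707e+00  1.26591053e-03
  1.86014760e+00  1.12143301e+00] 0.03021260632701422
```

View pics/w1.png

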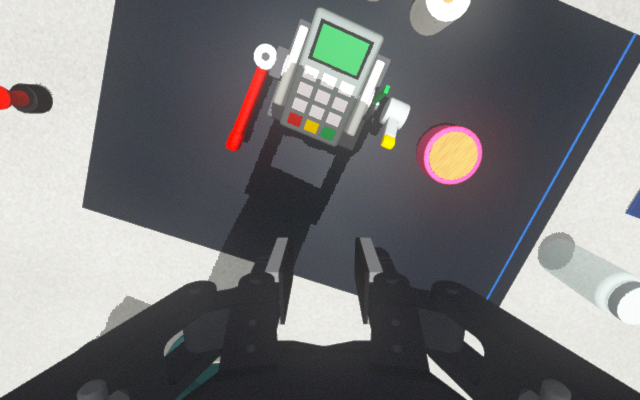

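The wrist view shows the lever hub at (265,55) and the lever tip at (233,148). The nut hub is at (395,112), the yellow tip at (389,142) and the green pointer at (382,95). The tape at (452,154) stays clear of the paddle.

```bash
python3 - <<'E'
from h import *
g=np.load("w1.npz");P=cloud(g);c=g["color"]
hsv=cv2.cvtColor(c,cv2.COLOR_BGR2HSV).astype(int);H,S,V=hsv[...,0],hsv[...,1],hsv[...,2]
v,u=np.mgrid[:400,:640]
red=((H<6)|(H>174))&(S>150)&(V>80)&(u>215)&(u<275)&(v<160)&(P[...,2]>.07)
q=P[red];vx,vy,x0,y0=cv2.fitLine(q[:,:2].astype('float32'),cv2.DIST_HUBER,0,.01,.01).ravel()
print("lever yaw",np.arctan(vy/vx),x0,y0,"x range",np.percentile(q[:,0],[0,1,99]),"y@ends",q[q[:,0]<.485][:,1].mean(),"z",np.median(q[:,2]),len(q))
hub=(abs(u-265)<14)&(abs(v-55)<14)&(P[...,2]>.07)&(V>180)&(S<60)
q=P[hub];print("hub",q.mean(0),np.median(q,0),q.min(0),q.max(0))
y=(H>20)&(H<35)&(S>130)&(V>100)&(u>375)&(u<402)&(v>125)&(v<155)
q=P[y];print("yel",np.median(q,0),q.min(0),q.max(0),len(q))
gr=(H>45)&(H<85)&(S>100)&(u>370)&(u<395)&(v>75)&(v<108)
q=P[gr&(P[...,2]>.07)];print("green",len(q));print(q[np.argsort(q[:,2])].round(3))
n=(abs(u-395)<20)&(v>95)&(v<128)&(V>150)&(S<60)&(P[...,2]>.06)
q=P[n];print("nuthub",np.median(q,0),q.min(0),q.max(0),len(q))
cv2.imwrite("pics/w1z.png",cv2.resize(c[40:170,215:500],None,fx=2.8,fy=2.8,interpolation=cv2.INTER_CUBIC))
for zz in(.1,):
  for a in ((.485,.101),):pass
E
```

```text
lever yaw -0.11030401 0.5288771 0.09605205 x range [0.4692958  0.47147618 0.58603751] y@ends 0.1012343076667176 z 0.08174694928581122 1055
hub [0.60300098 0.09013662 0.08738178] [0.60317239 0.09036746 0.08525429] [ 0.563641   -0.00538664  0.0823778 ] [0.61838643 0.10539608 0.533462  ]
yel [ 0.55584996 -0.09461042  0.1191508 ] [ 0.54757214 -0.13196544  0.00226775] [ 0.5638155  -0.00538664  0.533462  ] 162
green 101
[[ 0.597 -0.063  0.099]
 [ 0.597 -0.063  0.102]
 [ 0.599 -0.061  0.102]
 [ 0.598 -0.062  0.103]
 [ 0.599 -0.062  0.106]
 [ 0.598 -0.062  0.107]
 [ 0.599 -0.065  0.107]
 [ 0.598 -0.063  0.107]
 [ 0.6   -0.061  0.108]
 [ 0.599 -0.062  0.111]
 [ 0.599 -0.063  0.113]
 [ 0.601 -0.061  0.114]
 [ 0.604 -0.061  0.114]
 [ 0.606 -0.062  0.115]
 [ 0.6   -0.063  0.115]
 [ 0.599 -0.064  0.115]
 [ 0.6   -0.061  0.116]
 [ 0.6   -0.063  0.119]
 [ 0.601 -0.063  0.119]
 [ 0.601 -0.064  0.12 ]
 [ 0.601 -0.062  0.12 ]
 [ 0.605 -0.061  0.12 ]
 [ 0.601 -0.065  0.122]
 [ 0.603 -0.061  0.123]
 [ 0.601 -0.063  0.123]
 [ 0.602 -0.062  0.124]
 [ 0.606 -0.061  0.124]
 [ 0.602 -0.064  0.125]
 [ 0.602 -
[... 1167 characters left out ...]
[ 0.615 -0.066  0.148]
 [ 0.609 -0.064  0.148]
 [ 0.612 -0.066  0.148]
 [ 0.61  -0.065  0.148]
 [ 0.608 -0.064  0.148]
 [ 0.609 -0.066  0.148]
 [ 0.613 -0.063  0.148]
 [ 0.61  -0.064  0.148]
 [ 0.609 -0.062  0.148]
 [ 0.607 -0.066  0.148]
 [ 0.609 -0.063  0.148]
 [ 0.61  -0.063  0.148]
 [ 0.611 -0.066  0.148]
 [ 0.606 -0.064  0.148]
 [ 0.611 -0.064  0.148]
 [ 0.612 -0.063  0.149]
 [ 0.609 -0.064  0.149]
 [ 0.607 -0.065  0.149]
 [ 0.607 -0.063  0.149]
 [ 0.611 -0.062  0.149]
 [ 0.611 -0.065  0.149]
 [ 0.614 -0.065  0.149]
 [ 0.608 -0.065  0.149]
 [ 0.608 -0.066  0.15 ]]
nuthub [ 0.59381678 -0.0964413   0.08778714] [ 0.563641   -0.11302065  0.07238182] [ 0.61267479 -0.00538664  0.533462  ] 596
```

View pics/w1z.png

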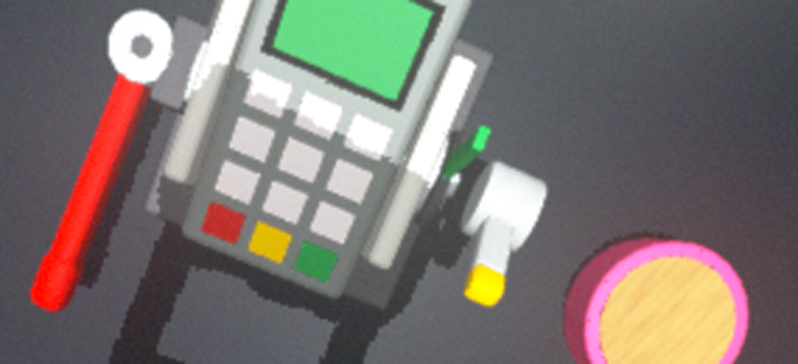

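```bash
cat >> h.py <<'E'
from scipy.spatial.transform import Rotation as R
def to_tool(targets):
    """targets: (x,y,z,psi) tool pointing down, psi heading of tool x; prints rows in current tool frame"""
    from rig import observe
    s=observe();R0=R.from_rotvec(s["tcp_rot"]);p=s["eef_pos"]
    print("t",round(s["time_s"],2),"p",p.round(4),"psi",round(float(np.arctan2(*R0.as_matrix()[[1,0],0])),3),"F",s["force"].round(1),"q6",s["joint_pos"][5].round(2),"gap",round(s["finger_gap"],4))
    for x,y,z,psi in targets:
        c,sn=np.cos(psi),np.sin(psi)
        Rt=R.from_matrix(np.array([[c,sn,0],[sn,-c,0],[0,0,-1.]]))
        d=R0.inv().apply(np.array([x,y,z])-p)*1000
        print(d.round(0).astype(int).tolist(),(R0.inv()*Rt).as_rotvec().round(2).tolist())
PV=np.array([.603,.090]);YAW=-.05
def lev(th,r=.115,z=.064):
    h=np.pi+YAW-th
    return (PV[0]+r*np.cos(h),PV[1]+r*np.sin(h),z,h)
E
python3 - <<'E'
from h import *
x,y,z,p=lev(.045)
to_tool([(x,y,.2,p),(x,y,.12,p),(x,y,.064,p)])
E
```

```text
t 1.7 p [ 0.5003 -0.0284  0.3986] psi 0.342 F [-0.7 -0.7 -0.2] q6 1.12 gap 0.0301
[32, -125, 199] [-0.0, -0.0, -2.7]
[32, -125, 279] [-0.0, -0.0, -2.7]
[33, -125, 335] [-0.0, -0.0, -2.7]
```

```bash
python3 -m handwheel '[[[3,-15,20,0,0,-0.18,30],[6,-30,40,0,0,-0.36,30],[9,-45,60,0,0,-0.54,30],[12,-60,80,0,0,-0.72,30],[15,-75,100,0,0,-0.9,30],[18,-90,120,0,0,-1.08,30],[22,-105,140,0,0,-1.26,30],[26,-115,160,0,0,-1.44,30],[30,-125,180,0,0,-1.62,30],[32,-125,199,0,0,-1.8,30],[32,-125,199,0,0,-1.98,30],[32,-125,199,0,0,-2.16,30]]]'
python3 - <<'E'
from h import *
x,y,z,p=lev(.045)
to_tool([(x,y,.2,p),(x,y,.12,p),(x,y,.064,p)])
E
```

```text
time_s: 3.2
eef_pos: [0.4882, 0.099, 0.1996]
tcp_rot: [-0.98, -2.983, -0.001]
force: [-0.8, -0.8, 0.8]
finger_gap: 0.0301
t 3.2 p [0.4882 0.099  0.1996] psi 2.507 F [-0.8 -0.8  0.8] q6 -0.79 gap 0.0301
[1, 2, 0] [0.0, -0.0, -0.54]
[1, 2, 80] [0.0, -0.0, -0.54]
[1, 2, 136] [0.0, -0.0, -0.54]
```

```bash
python3 -m handwheel '[[[0,1,10,0,0,-0.18,34],[1,2,30,0,0,-0.36,34],[1,2,55,0,0,-0.54,34],[1,2,80,0,0,-0.54,34],[1,2,90,0,0,-0.54,34],[1,2,90,0,0,-0.54,34]]]'
python3 - <<'E'
from h import *
from rig import get_image
cv2.imwrite("pics/w2.png",get_image("wrist")["color"])
x,y,z,p=lev(.045)
to_tool([(x,y,.064,p)])
E
```

```text
time_s: 3.95
eef_pos: [0.4884, 0.1005, 0.1096]
tcp_rot: [-0.151, -3.136, -0.001]
force: [-1.1, -0.5, -0.1]
finger_gap: 0.0338
t 4.0 p [0.4887 0.1008 0.1103] psi 3.046 F [-0.7 -0.5  0.2] q6 -1.32 gap 0.034
[0, 0, 46] [0.0, -0.0, -0.0]
```

View pics/w2.png

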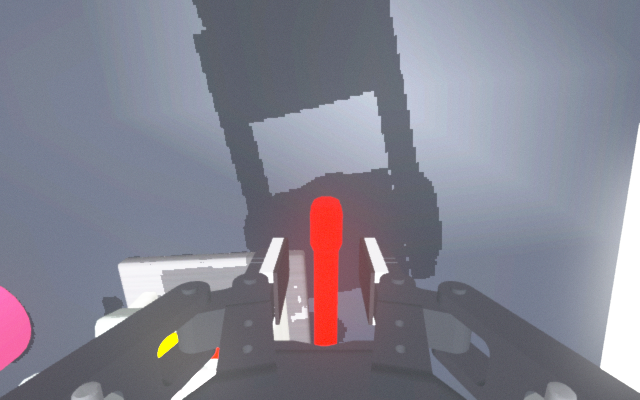

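The red blade (column 326) is centred between the pads (columns 275 and 375). I'll descend now.

```bash
python3 -m handwheel '[[[0,0,20,0,0,0,34],[0,0,38,0,0,0,34],[0,0,46,0,0,0,30],[0,0,46,0,0,0,28],[0,0,46,0,0,0,28]]]'
python3 - <<'E'
from h import *
to_tool([lev(t) for t in (.15,.3,.46,.62,.78,.94,1.1,1.26,1.4,1.5,1.58,1.62)])
E
```

```text
time_s: 4.62
eef_pos: [0.4889, 0.1009, 0.0647]
tcp_rot: [-0.151, -3.137, -0.001]
force: [0.1, -0.3, -0.7]
finger_gap: 0.0282
t 4.62 p [0.4889 0.1009 0.0647] psi 3.046 F [ 0.1 -0.3 -0.7] q6 -1.32 gap 0.0282
[0, 12, 1] [0.0, -0.0, 0.1]
[-3, 29, 1] [0.0, -0.0, 0.25]
[-9, 46, 1] [0.0, -0.0, 0.41]
[-18, 63, 1] [0.0, -0.0, 0.57]
[-29, 77, 1] [0.0, -0.0, 0.73]
[-43, 90, 1] [0.0, -0.0, 0.89]
[-58, 100, 1] [0.0, -0.0, 1.05]
[-74, 108, 1] [0.0, -0.0, 1.21]
[-90, 112, 1] [0.0, -0.0, 1.35]
[-101, 114, 1] [0.0, -0.0, 1.45]
[-110, 115, 1] [0.0, -0.0, 1.53]
[-115, 115, 1] [0.0, -0.0, 1.57]
```

```bash
python3 -m handwheel '[[[0,12,1,0,0,0.1,28],[-3,29,1,0,0,0.25,28],[-9,46,1,0,0,0.41,28],[-18,63,1,0,0,0.57,28],[-29,77,1,0,0,0.73,28],[-43,90,1,0,0,0.89,28],[-58,100,1,0,0,1.05,28],[-74,108,1,0,0,1.21,28],[-90,112,1,0,0,1.35,28],[-101,114,1,0,0,1.45,28],[-110,115,1,0,0,1.53,28],[-113,115,1,0,0,1.55,28]]]'
python3 - <<'E'
from h import *
from rig import get_image
cv2.imwrite("pics/w3.png",get_image("wrist")["color"]);cv2.imwrite("pics/s3.png",cv2.resize(get_image("side")["color"][130:280,220:440],None,fx=3.5,fy=3.5))
to_tool([lev(t) for t in (1.6,1.63,1.66)])
E
```

```text
time_s: 6.12
eef_pos: [0.6127, 0.2047, 0.0641]
tcp_rot: [-2.303, -2.135, -0.001]
force: [-1.5, 1.9, 2.0]
finger_gap: 0.0282
t 6.22 p [0.6126 0.2046 0.0641] psi 1.497 F [0.6 0.5 1. ] q6 0.36 gap 0.0276
[0, -1, 0] [-0.0, -0.0, 0.01]
[0, 3, 0] [-0.0, -0.0, 0.04]
[0, 6, 0] [-0.0, -0.0, 0.07]
```

View pics/w3.png

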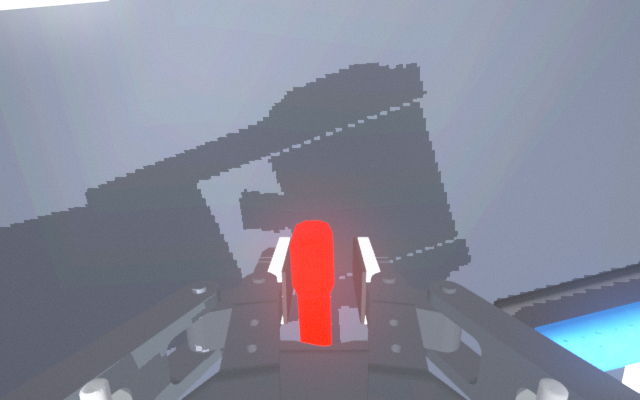

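View pics/s3.png

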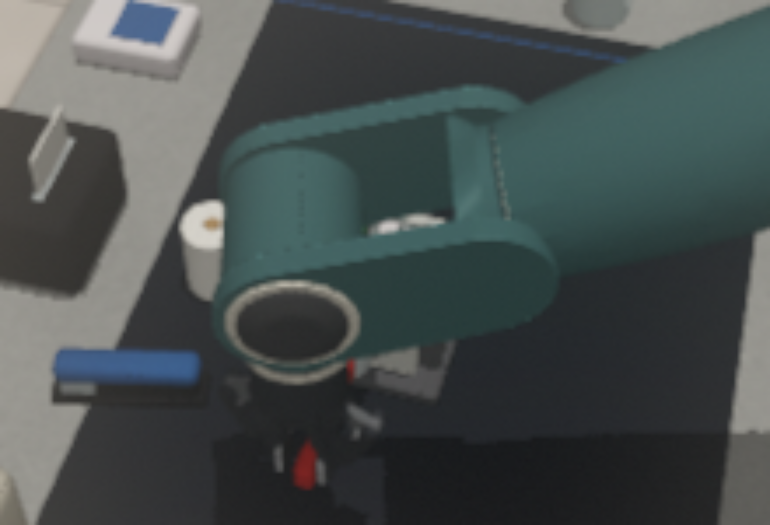

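The blade rests on the trailing (left) pad, at about 1.53 rad. I'll push a few more mm toward the stop.

```bash
python3 -m handwheel '[[[0,3,0,0,0,0.03,28],[0,6,0,0,0,0.07,28],[0,6,0,0,0,0.07,28]]]'
python3 - <<'E'
from h import *
from rig import get_image,observe
s=observe()
g=get_image("wrist");T=np.eye(4);T[:3,:3]=R.from_rotvec(s["tcp_rot"]).as_matrix();T[:3,3]=s["eef_pos"]
P=cloud(g,T@g["T_tool_cam"]);hsv=cv2.cvtColor(g["color"],cv2.COLOR_BGR2HSV).astype(int)
m=((hsv[...,0]<6)|(hsv[...,0]>174))&(hsv[...,1]>150)&(hsv[...,2]>80)&(abs(P[...,2]-.081)<.006)&(g["z_map"]>0)
q=P[m][:,:2];tip=q[q[:,1]>np.percentile(q[:,1],99)-.012].mean(0);print(tip,len(q),"heading",np.arctan2(*(tip-PV)[::-1]),"th",np.pi+YAW-np.arctan2(*(tip-PV)[::-1]))
to_tool([])
E
```

```text
time_s: 6.6
eef_pos: [0.6171, 0.2039, 0.0639]
tcp_rot: [-2.374, -2.053, 0.005]
force: [-16.2, -3.0, 6.7]
finger_gap: 0.0281
[0.61373202 0.21925111] 4214 heading 1.487954052665175 th 1.6036386009246182
t 6.65 p [0.617  0.2039 0.0639] psi 1.427 F [-15.8  -3.1   7.5] q6 0.42 gap 0.0279
```

It's at the stop: th≈1.60 with a contact force of 16 N. I'll back off, lift, and go to the nut.

```bash
cat >> h.py <<'E'
NA=np.array([.5936,-.0978])
def nut(sx,z,dy=0,psi=np.pi/2+YAW):
    p=NA+sx*np.array([np.cos(YAW),np.sin(YAW)])+dy*np.array([-np.sin(YAW),np.cos(YAW)])
    return (p[0],p[1],z,psi)
E
python3 -m handwheel '[[[0,-6,0,0,0,-0.07,34],[0,-6,0,0,0,-0.07,40],[0,-6,-40,0,0,-0.07,50],[0,-6,-90,0,0,-0.07,55],[0,-6,-140,0,0,-0.07,55],[0,-6,-140,0,0,-0.07,55]]]'
python3 - <<'E'
from h import *
to_tool([nut(-.03,.2),nut(-.03,.15),nut(-.03,.103)])
E
```

```text
time_s: 7.4
eef_pos: [0.6132, 0.205, 0.209]
tcp_rot: [2.304, 2.135, 0.006]
force: [1.1, -0.2, -0.5]
finger_gap: 0.0546
t 7.4 p [0.6132 0.205  0.209 ] psi 1.495 F [ 1.1 -0.2 -0.5] q6 0.36 gap 0.0546
[-304, -27, 8] [0.0, -0.0, -0.03]
[-304, -27, 58] [0.0, -0.0, -0.03]
[-304, -27, 105] [0.0, -0.0, -0.03]
```

```bash
python3 -m handwheel '[[[-50,-5,0,0,0,0,55],[-100,-10,0,0,0,0,55],[-150,-15,0,0,0,0,55],[-200,-20,0,0,0,-0.03,55],[-250,-25,5,0,0,-0.03,55],[-304,-27,8,0,0,-0.03,55],[-304,-27,30,0,0,-0.03,55],[-304,-27,58,0,0,-0.03,55],[-304,-27,58,0,0,-0.03,55]]]'
python3 - <<'E'
from h import *
from rig import get_image,observe
s=observe()
g=get_image("wrist");T=np.eye(4);T[:3,:3]=R.from_rotvec(s["tcp_rot"]).as_matrix();T[:3,3]=s["eef_pos"]
cv2.imwrite("pics/w4.png",g["color"])
to_tool([nut(-.03,.15),nut(-.03,.103)])
g=get_image("side");P=cloud(g);cv2.imwrite("pics/s4.png",cv2.resize(g["color"][130:280,220:440],None,fx=3.5,fy=3.5))
hsv=cv2.cvtColor(g["color"],cv2.COLOR_BGR2HSV).astype(int)
m=((hsv[...,0]<6)|(hsv[...,0]>174))&(hsv[...,1]>150)&(abs(P[...,2]-.081)<.006)&(P[...,1]>.08)&(P[...,1]<.3)
q=P[m];print("lever",len(q),q.min(0),q.max(0))
E
```

```text
time_s: 8.52
eef_pos: [0.5623, -0.0952, 0.1473]
tcp_rot: [-2.27, -2.167, -0.002]
force: [-0.1, -0.6, 0.5]
finger_gap: 0.0547
t 8.57 p [ 0.563  -0.0953  0.1491] psi 1.525 F [-0.2  0.4  0.2] q6 -0.17 gap 0.0552
[-1, 1, -1] [0.0, -0.0, 0.0]
[-1, 1, 46] [0.0, -0.0, 0.0]
lever 175 [0.59789752 0.10819424 0.07512254] [0.62072979 0.22598428 0.08564257]
```

View pics/w4.png

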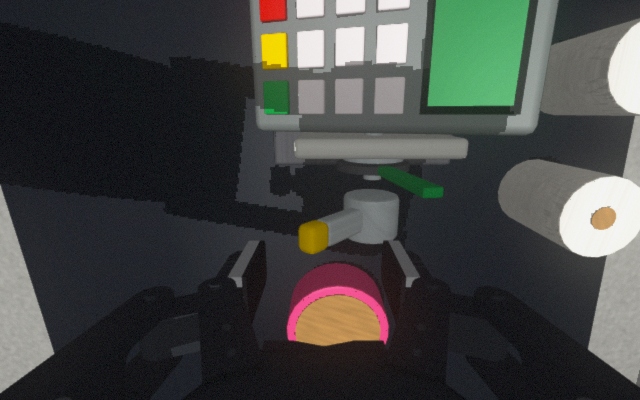

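View pics/s4.png

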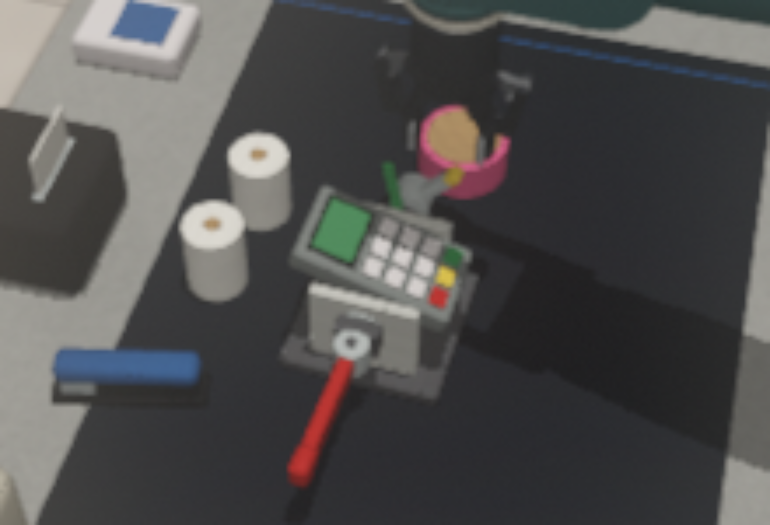

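The lever stays open, pointing square out with its tip at side-crop (303,472). The paddle's yellow end at (313,237) lies between the pad columns 262 and 388, and the pointer at (425,187) is clear of the fingers. Next I'll lower and turn the nut.

```bash
python3 -m handwheel '[[[-1,1,20,0,0,0,55],[-1,1,40,0,0,0,55],[-1,1,44,0,0,0,55],[-1,1,44,0,0,0,55]]]'
python3 - <<'E'
from h import *
to_tool([nut(-.03,.105),nut(.0085,.105)])
E
```

```text
time_s: 9.12
eef_pos: [0.5645, -0.0963, 0.1061]
tcp_rot: [-2.272, -2.17, -0.005]
force: [0.4, 1.0, 0.5]
finger_gap: 0.0549
t 9.12 p [ 0.5645 -0.0963  0.1061] psi 1.525 F [0.4 1.  0.5] q6 -0.17 gap 0.0549
[0, -1, 1] [0.0, -0.0, 0.0]
[0, 38, 1] [0.0, -0.0, 0.0]
```

```bash
python3 -m handwheel '[[[0,5,0,0,0,0,52],[0,10,0,0,0,0,48],[0,15,0,0,0,0,44],[0,20,0,0,0,0,40],[0,25,0,0,0,0,36],[0,30,0,0,0,0,32],[0,34,0,0,0,0,28],[0,37,0,0,0,0,25],[0,37,0,0,0,0,24],[0,37,0,0,0,0,24]]]'
python3 - <<'E'
from h import *
from rig import get_image,observe
g=get_image("wrist");cv2.imwrite("pics/w5.png",g["color"])
to_tool([nut(.0085,.105)])
g=get_image("side");cv2.imwrite("pics/s5.png",cv2.resize(g["color"][130:280,220:440],None,fx=3.5,fy=3.5))
E
```

```text
time_s: 10.38
eef_pos: [0.6015, -0.098, 0.106]
tcp_rot: [2.272, 2.17, 0.005]
force: [-0.1, -0.5, -0.3]
finger_gap: 0.0242
t 10.43 p [ 0.6015 -0.0979  0.1061] psi 1.525 F [ 0.3  0.5 -0.1] q6 -0.16 gap 0.0239
[0, 1, 1] [0.0, -0.0, 0.0]
```

View pics/w5.png

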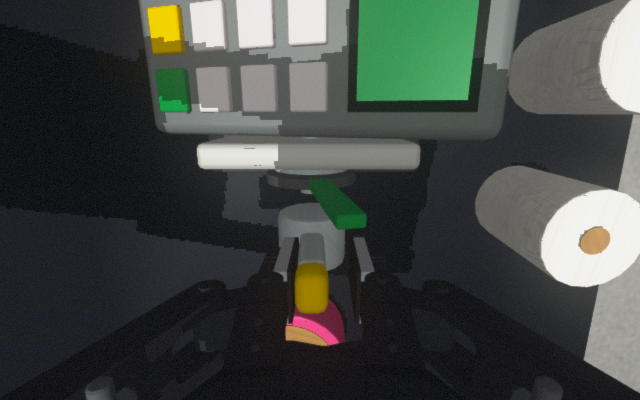

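View pics/s5.png

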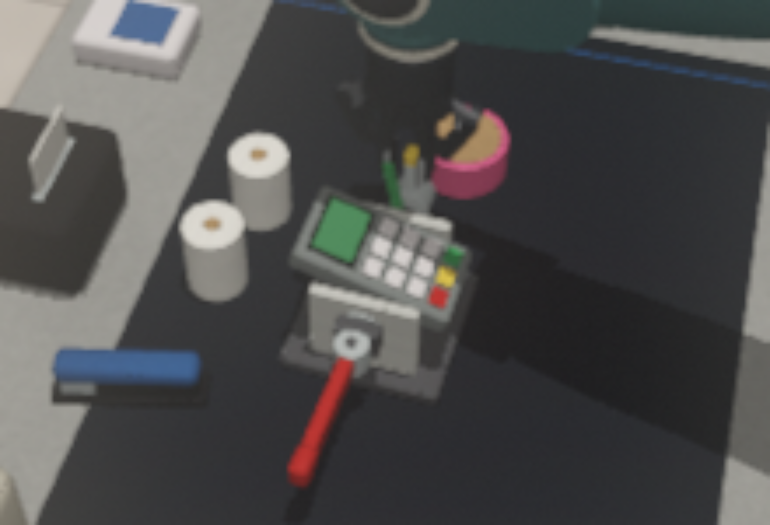

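```bash
cat >> h.py <<'E'
def angles():
    from rig import get_image,observe
    s=observe();g=get_image("wrist");T=np.eye(4);T[:3,:3]=R.from_rotvec(s["tcp_rot"]).as_matrix();T[:3,3]=s["eef_pos"]
    P=cloud(g,T@g["T_tool_cam"]);hsv=cv2.cvtColor(g["color"],cv2.COLOR_BGR2HSV).astype(int);H,S,V=hsv[...,0],hsv[...,1],hsv[...,2]
    Q=P.copy();Q[...,:2]-=NA
    c,sn=np.cos(YAW),np.sin(YAW);X=c*Q[...,0]+sn*Q[...,1];Y=-sn*Q[...,0]+c*Q[...,1];Z=P[...,2]-.07
    ok=(g["z_map"]>0)&(np.hypot(X,Z)<.095)&(np.hypot(X,Z)>.03)
    y=ok&(H>18)&(H<36)&(S>130)&(V>60)&(abs(Y)<.014)
    m=ok&(H>45)&(H<85)&(S>100)&(Y>.022)&(Y<.045)
    for n,k in(("yel",y),("mark",m)):
        k=k&(np.hypot(X,Z)>(.060 if n=="yel" else .073))   # end faces
        a=np.arctan2(X[k],Z[k]);print(n,k.sum(),"ang mid-range",round(float((np.percentile(a,2)+np.percentile(a,98))/2),3),"med",round(float(np.median(a)),3),"r",np.hypot(X,Z)[k].max().round(4),"Y",np.median(Y[k]).round(3))
    return g
E
python3 -c "
from h import *
angles()"
```

```text
yel 1342 ang mid-range 0.048 med 0.046 r 0.0683 Y 0.003
mark 654 ang mid-range 0.202 med 0.197 r 0.0811 Y 0.035
```

```bash
python3 -m handwheel '[[[0,2,0,0,0,0,24],[0,4,0,0,0,0,24],[0,5,0,0,0,0,24],[0,5,0,0,0,0,24]]]'
python3 -c "
from h import *
angles();to_tool([])"
```

```text
time_s: 11.02
eef_pos: [0.6066, -0.0982, 0.1062]
tcp_rot: [2.272, 2.17, 0.006]
force: [-3.1, 0.3, 3.8]
finger_gap: 0.0239
yel 1321 ang mid-range 0.206 med 0.201 r 0.068 Y 0.003
mark 641 ang mid-range 0.203 med 0.199 r 0.0809 Y 0.035
t 11.07 p [ 0.6066 -0.0982  0.1062] psi 1.525 F [-3.6  0.4  3.3] q6 -0.16 gap 0.0239
```

Aligned at 0.206 against 0.203. I'll back off, open and lift, then verify from above.

```bash
python3 -m handwheel '[[[0,-2,0,0,0,0,26],[0,-2,0,0,0,0,34],[0,-2,-5,0,0,0,34],[0,-2,-40,0,0,0,34],[0,-2,-90,0,0,0,34],[0,-2,-110,0,0,0,34],[0,-2,-110,0,0,0,34]]]'
python3 - <<'E'
from h import *
g=angles();cv2.imwrite("pics/w6.png",g["color"])
x,y,z,p=lev(1.6)
to_tool([(x,y,.2,p),(x,y,.11,p),(x,y,.064,p)])
E
```

```text
time_s: 11.95
eef_pos: [0.6047, -0.0985, 0.2175]
tcp_rot: [2.27, 2.168, 0.008]
force: [0.1, -0.1, -1.3]
finger_gap: 0.034
yel 381 ang mid-range 0.201 med 0.197 r 0.0679 Y 0.002
mark 138 ang mid-range 0.202 med 0.198 r 0.0818 Y 0.035
t 12.0 p [ 0.6042 -0.0984  0.2157] psi 1.525 F [ 0.2 -0.5  0.2] q6 -0.16 gap 0.0339
[303, -6, 16] [0.0, -0.0, 0.03]
[303, -6, 106] [0.0, -0.0, 0.03]
[303, -6, 152] [0.0, -0.0, 0.03]
```

View pics/w6.png

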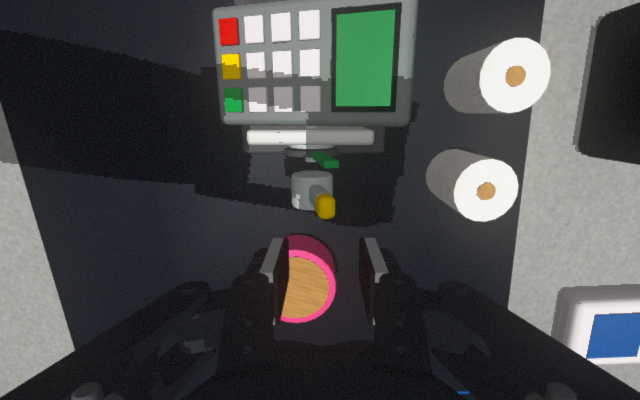

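The paddle's yellow end at (325,206) and the green pointer at (325,159) lean the same way, at 0.201 and 0.202 rad. Now back to the lever.

```bash
python3 -m handwheel '[[[50,0,0,0,0,0,34],[100,0,0,0,0,0,34],[150,-2,0,0,0,0,34],[200,-4,5,0,0,0,34],[250,-6,10,0,0,0.03,34],[303,-6,16,0,0,0.03,34],[303,-6,60,0,0,0.03,34],[303,-6,106,0,0,0.03,34],[303,-6,106,0,0,0.03,34]]]'
python3 - <<'E'
from h import *
from rig import get_image
cv2.imwrite("pics/w7.png",get_image("wrist")["color"])
to_tool([lev(1.6)])
E
```

```text
time_s: 13.12
eef_pos: [0.6101, 0.2043, 0.1051]
tcp_rot: [-2.301, -2.133, 0.006]
force: [-0.0, -0.0, 1.2]
finger_gap: 0.034
t 13.18 p [0.6115 0.2045 0.1085] psi 1.495 F [ 0.3 -0.5  0.7] q6 0.36 gap 0.0337
[0, 1, 45] [-0.0, -0.0, 0.0]
```

View pics/w7.png

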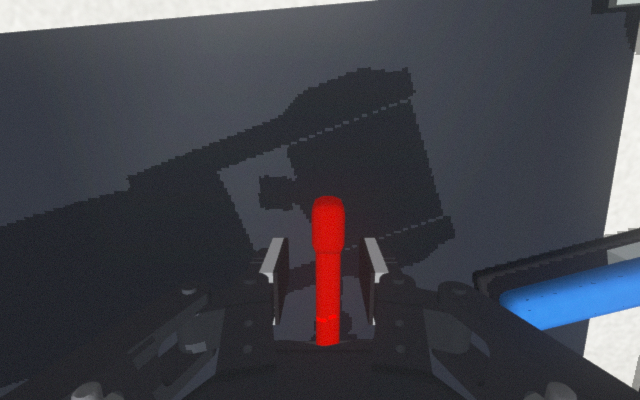

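The blade is centred at column 328 between the pads at 275 and 375. Descending.

```bash
python3 -m handwheel '[[[0,2,20,0,0,0,34],[0,2,38,0,0,0,34],[0,2,45,0,0,0,30],[0,2,45,0,0,0,28],[0,2,45,0,0,0,28]]]'
python3 - <<'E'
from h import *
to_tool([lev(t) for t in (1.52,1.4,1.26,1.1,.94,.78,.62,.46,.3,.16,.06,0.0)])
E
```

```text
time_s: 13.8
eef_pos: [0.6137, 0.2045, 0.0642]
tcp_rot: [-2.303, -2.134, -0.001]
force: [0.7, 0.3, -0.2]
finger_gap: 0.0279
t 13.8 p [0.6137 0.2045 0.0642] psi 1.495 F [ 0.7  0.3 -0.2] q6 0.36 gap 0.0279
[0, -11, 0] [-0.0, -0.0, -0.08]
[-2, -24, 0] [-0.0, -0.0, -0.2]
[-6, -40, 0] [-0.0, -0.0, -0.34]
[-14, -57, 0] [-0.0, -0.0, -0.5]
[-24, -72, 0] [-0.0, -0.0, -0.66]
[-36, -86, 0] [0.0, -0.0, -0.82]
[-51, -97, 0] [0.0, -0.0, -0.98]
[-67, -106, 0] [0.0, -0.0, -1.14]
[-84, -113, 0] [0.0, -0.0, -1.3]
[-100, -116, 0] [0.0, -0.0, -1.44]
[-111, -117, 0] [0.0, -0.0, -1.54]
[-118, -117, 0] [0.0, -0.0, -1.6]
```

```bash
python3 -m handwheel '[[[0,-11,0,0,0,-0.08,28],[-2,-24,0,0,0,-0.2,28],[-6,-40,0,0,0,-0.34,28],[-14,-57,0,0,0,-0.5,28],[-24,-72,0,0,0,-0.66,28],[-36,-86,0,0,0,-0.82,28],[-51,-97,0,0,0,-0.98,28],[-67,-106,0,0,0,-1.14,28],[-84,-113,0,0,0,-1.3,28],[-100,-116,0,0,0,-1.44,28],[-111,-117,0,0,0,-1.54,28],[-115,-117,0,0,0,-1.57,28]]]'
cat >> h.py <<'E'
def levang():
    from rig import get_image,observe
    s=observe();g=get_image("wrist");T=np.eye(4);T[:3,:3]=R.from_rotvec(s["tcp_rot"]).as_matrix();T[:3,3]=s["eef_pos"]
    P=cloud(g,T@g["T_tool_cam"]);hsv=cv2.cvtColor(g["color"],cv2.COLOR_BGR2HSV).astype(int)
    m=((hsv[...,0]<6)|(hsv[...,0]>174))&(hsv[...,1]>150)&(hsv[...,2]>80)&(abs(P[...,2]-.081)<.006)&(g["z_map"]>0)&(P[...,1]>.06)
    d=P[m][:,:2]-PV;r=np.linalg.norm(d,axis=1);d=d[(r>.11)&(r<.145)].mean(0)
    print("lever th",np.mod(np.pi+YAW-np.arctan2(d[1],d[0])+np.pi,2*np.pi)-np.pi,m.sum());return g
E
python3 - <<'E'
from h import *
cv2.imwrite("pics/w8.png",levang()["color"])
to_tool([lev(0),lev(-.05),lev(-.1)])
E
```

```text
time_s: 15.3
eef_pos: [0.4885, 0.0985, 0.065]
tcp_rot: [0.118, 3.139, 0.003]
force: [-2.4, 1.5, -0.4]
finger_gap: 0.0281
lever th 0.061775495051566764 4133
t 15.35 p [0.4885 0.0983 0.065 ] psi 3.067 F [-0.7 -0.  -0.1] q6 -1.35 gap 0.0278
[0, -3, 1] [0.0, 0.0, -0.02]
[0, -8, 1] [0.0, 0.0, -0.07]
[-1, -14, 1] [0.0, 0.0, -0.12]
```

View pics/w8.png

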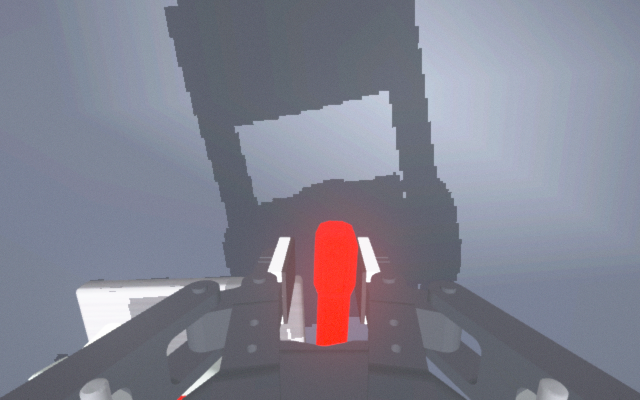

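The blade lies on the pushing (right) pad at about 0.06 rad and isn't on its stop yet. I'll ease on until force builds.

```bash
python3 -m handwheel '[[[0,-2,0,0,0,-0.02,28],[0,-4,0,0,0,-0.03,28],[0,-6,0,0,0,-0.05,28],[0,-6,0,0,0,-0.05,28]]]'
python3 - <<'E'
from h import *
levang();to_tool([lev(-.05),lev(-.1)])
E
```

```text
time_s: 15.85
eef_pos: [0.4881, 0.0922, 0.0651]
tcp_rot: [0.038, 3.14, 0.003]
force: [0.3, 0.1, -0.4]
finger_gap: 0.0281
lever th 0.0070801966259095295 4123
t 15.9 p [0.4881 0.0922 0.065 ] psi 3.117 F [-0.2 -0.2 -0.2] q6 -1.41 gap 0.028
[0, -2, 1] [0.0, 0.0, -0.02]
[0, -8, 1] [0.0, 0.0, -0.07]
```

```bash
python3 -m handwheel '[[[0,-2,0,0,0,0,28],[0,-4,0,0,0,0,28],[0,-4,0,0,0,0,28]]]'
python3 - <<'E'
from h import *
levang();to_tool([])
E
```

```text
time_s: 16.27
eef_pos: [0.4879, 0.0902, 0.065]
tcp_rot: [0.039, 3.141, 0.01]
force: [0.9, 22.5, 0.0]
finger_gap: 0.028
lever th -0.006511651488517067 4099
t 16.32 p [0.4879 0.0902 0.065 ] psi 3.117 F [-0.1 22.3 -1.3] q6 -1.42 gap 0.0281
```

It's on the stop, with 22 N on the pad and th≈0. Releasing and lifting.

```bash
python3 -m handwheel '[[[0,3,0,0,0,0,32],[0,4,0,0,0,0,38],[0,4,0,0,0,0,40],[0,4,-40,0,0,0,40],[0,4,-90,0,0,0,40],[0,4,-150,0,0,0,40],[0,4,-200,0,0,0,40],[0,4,-250,0,0,0,40],[0,-20,-290,0,0,0,40],[0,-20,-290,0,0,0,40]]]'
python3 - <<'E'
from h import *
from rig import get_image
g=levang();cv2.imwrite("pics/w9.png",g["color"])
to_tool([])
for n in("scene","side"):
    g=get_image(n);np.savez(n+"9.npz",**g);a=np.load(n+"0.npz")
    cv2.imwrite(f"pics/{n}9.png",g["color"])
E
```

```text
time_s: 17.58
eef_pos: [0.4876, 0.0674, 0.3581]
tcp_rot: [0.041, 3.136, 0.009]
force: [-0.2, 0.2, -0.3]
finger_gap: 0.0399
lever th -0.006066666355484696 1087
t 17.62 p [0.4874 0.0679 0.3558] psi 3.116 F [0.3 0.  0.3] q6 -1.46 gap 0.0401
```

View pics/w9.png

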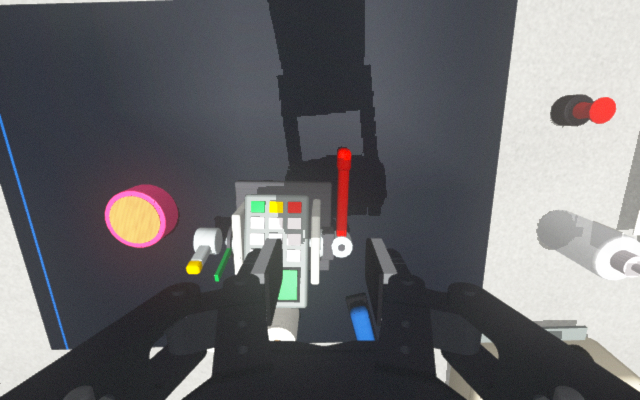

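View pics/side9.png

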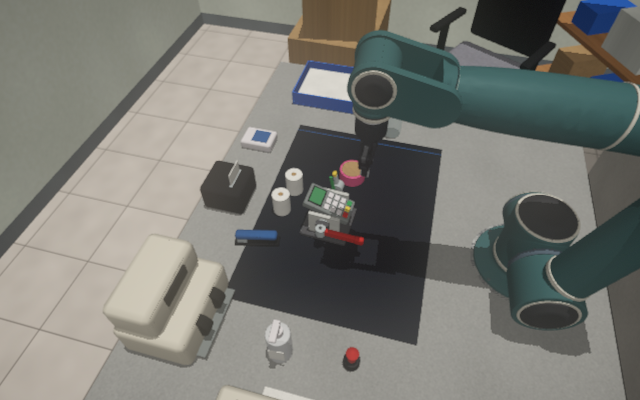

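The lever from (342,245) to (344,155) is parallel to the cheek, the paddle and pointer lean alike, and all the objects are where they were. One last measurement, then I'll hand in.

```bash
python3 - <<'E'
from h import *
from rig import sign_off,observe
angles();levang();s=observe();print(s["time_s"],s["force"],abs(s["dq"]).max())
E
python3 -c "
from rig import sign_off;print(sign_off())"
```

```text
yel 133 ang mid-range 0.182 med 0.166 r 0.0675 Y 0.002
mark 48 ang mid-range 0.196 med 0.173 r 0.0802 Y 0.035
lever th -0.0028541263640788905 1103
17.825 [ 0.2419058   0.98895835 -0.0014001 ] 0.004369591679243812
the job is handed in; nothing more can be done
None
```

I opened the lever to its stop, turned the nut until its paddle lined up with the pointer, and closed the lever again. I handed the job in at about 17.8 s of the 69 s allowed. No verdict is reported, so these are my own camera measurements:

- **Lever open:** it measured about 1.60 rad, and the stop pushed back with about 16 N.
- **Nut:** while the lever was open, the paddle measured 0.206 rad and the pointer 0.203 rad. In the last check, with the lever closed, they measured 0.182 and 0.196 rad, a difference of about 0.01 rad. The drop in both readings comes from the farther, oblique view.
- **Lever closed:** the stop pushed back with about 22 N. After letting go, it measured about 0.00 rad (-0.003).
- **Pointer and other things on the desk:** the pointer's angle read 0.20 rad throughout. I only compared the other objects by eye in the side picture, where none appear to have moved.
- **Arm:** it was at rest clear above the stand, with no contact force.

No check failed. The only disagreement was early on: the lever's line suggested a stand yaw of about -0.1 rad, while the cheeks and hubs gave -0.05 rad. I used -0.05 rad, taking it that the lever had started about 0.05 rad open, which fits where it ended on its closed stop.

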